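# Pin the switch handle in OFF

### The job

Swing the red handle of the grey switch box up to its OFF position, so that the hole in its end comes over the hole of the steel eye beneath it, and lock it there with the yellow-headed pin from the wooden block: thread the pin through both holes until its collar sits fully home on the handle, and let go of it. The steel eye is adjustable and seldom stands exactly where expected, so find its hole by feel; leave everything else on the table where it is.

Things in the scene. Friction and masses are not known exactly. Their poses are not given: they have to be found in the camera images.
- face: Grey switch box, 200 x 240 x 50 mm, fixed on a bench stand. Its flat front face slopes at 25 deg, facing the robot give or take its yaw. Origin: centre of the face, 93 mm above the table. Axes: z straight out of the face (25 deg from vertical, leaning to the robot), x up the slope, away from the robot, y level across it. Box and stand do not move.
- handle (a joint): Angle of the red handle about its pivot, rad. 0 = OFF, bar along the face's +y. Positive = swung down the slope, to the robot: at angle a the bar points along (-sin a, cos a) in the face's x, y. Travel -0.2 to 1.15, so it can pass OFF by 19 mm at its hole; no detent; dry friction of about 0.1 N m keeps it where it is left.
- handle_eye (a point): Centre of the upper mouth of the 12 mm through hole (rim chamfered 1.5 mm) in the handle's square eye, 34 x 34 x 10 mm, whose top is 44 mm above the face. It is 95 mm from the pivot. z: the hole's axis, straight out of the face; y: away from the pivot.
- pivot (a point): Handle's pivot, on the face at x = 0, y = -50 mm, axes as the face's. The handle: a hub of 44 mm diameter, 48 mm tall, and a straight bar 22 mm wide and 10 mm thick out to the eye, its underside 34 mm and its top 44 mm above the face, free beneath.
- nominal_eye (a point): On the face's axes at x = 0, y = 45, z = 24 mm: middle of the steel eye's top if it stood nominally. The eye: a plate 46 (face x) x 34 (y) x 10 mm, underside 14 mm above the face, with a 12 mm through hole chamfered 0.5 mm and a foot on its +y side. It is firmly clamped up to 10 mm up or down the slope (face x) from here, unlike each time, not reported. 10 mm gap up to the handle.
- pin: The locking pin, loose, 70 g, standing upright in the wooden block. Origin: centre of its tip; z along the pin from tip to head. Steel shank 10 mm in diameter and 40 mm long, its last 2 mm tapering to 8 mm; a collar of 22 mm diameter from 40 to 44 mm; a yellow square head 20 x 20 mm (sides along x and y) from 44 to 78 mm.
- rack: Fixed wooden block 80 x 80 x 52 mm in which the pin is parked: a 13 mm hole through its centre, the pin's collar resting on top, tip 12 mm above the table. Origin: centre of the underside.
- tape: Bystander: roll of black tape lying flat, 60 mm diameter, 19 mm high, beside the block. Origin: centre of the underside.
- padlock: Bystander: blue padlock lying flat, about 60 x 40 x 20 mm, in front of the block, on the robot's side. Origin: centre of the underside of its case.
- screwdriver: Bystander: screwdriver lying on the table. Origin in its handle's underside.
- mug: Bystander: steel travel mug, 86 mm diameter, 178 mm high. Origin: centre of the underside.
- bottle: Bystander: orange bottle, 70 mm diameter, 170 mm high. Origin: centre of the underside.
- phone: Bystander: black phone, 145 x 72 x 10 mm. Origin: centre of the underside.
Things that resemble listed ones, but are neither listed nor needed, are in the scene too. What is meant by the pin is not black or white, and is the smaller of those in its own colour.

How it is judged:
On the way, in this order (a step that is already met when the one before it is completed fails the run):
1. the red handle is swung over to OFF (its angle within 0.14 rad of 0) (value of joint handle between -0.14 and 0.14 rad), for 0.1 s.
2. the pin has passed through the handle's hole and into the steel eye's hole (tip at least 28 mm below the handle's top, handle within 0.14 rad of OFF) (all of step 1 and angle between the z axis of pin and the z axis of handle_eye, either way round below 0.12 rad and x of pin in the frame of handle_eye between -0.006 and 0.006 m and y of pin in the frame of handle_eye between -0.006 and 0.006 m and z of pin in the frame of handle_eye below -0.028 m), for 0.1 s.
At the end, for the whole second after the job is handed in: The handle is at OFF (within 0.14 rad), the pin is through both holes with its collar home on the handle (tip at least 37 mm below the handle's upper side, within 6 mm of the hole's axis and within 0.12 rad of parallel to it), released and at rest (all of step 1 and angle between the z axis of pin and the z axis of handle_eye, either way round below 0.12 rad and x of pin in the frame of handle_eye between -0.006 and 0.006 m and y of pin in the frame of handle_eye between -0.006 and 0.006 m and z of pin in the frame of handle_eye below -0.037 m and linear speed of pin below 0.02 m/s and velocity of joint handle between -0.05 and 0.05 rad/s); the robot touches nothing.
It fails at once if a bystander (tape, padlock, screwdriver, mug, bottle or phone) is moved by more than 25 mm (distance of any of tape, padlock, screwdriver, mug, bottle, phone from where it was at the start of the episode above 0.025 m).
It also fails if it takes over 72 s, if anything falls off the work surface, if the arm or the gripper's body presses on something with over 40 N, if the wrist force passes 120 N, or if a joint passes its speed limit or range.

### The arm

A 6-joint arm with a two-finger parallel gripper is mounted at the origin on the work surface. World frame = base frame: x ahead of the robot, y to its left, z up, the work surface at z = 0. Lengths are in m, angles in rad, forces in N, time in s.
With the tool pointing down it reaches from about 0.4 to 0.825 m from the base axis. Payload 7 kg.
Tool frame: the origin (TCP) lies midway between the tips of the shut fingers; the grasp point (between the pads) lies 19 mm behind it; z points along the fingers, y is the line along which they close (so a half turn about z gives the same grasp; the last joint's range is limited). The gripper opens to 88 mm and grips with 3 to 60 N. Pads are 19 mm wide; open, the fingers measure 130 mm over their backs; the gripper's body (78 mm by 193 mm) begins 47 mm behind the grasp point.
Start: joints at [-0.815, 0.359, 0.012, 0, -1.224, -0.288], TCP at [0.304, -0.602, 0.227] pointing down, gripper open.
Joint ranges: [-3.07, 3.07], [-1.43, 2.12], [-1.02, 1.25], [-3.03, 1.67], [-3.05, -0], [-3.03, 3.03]. Speed limits (rad/s): [2.39, 2.39, 3.01, 3.14, 3.14, 3.14].

### API

Orientations are given as [roll, pitch, yaw] about the fixed x, y, z axes, in that order (R = Rz(yaw) Ry(pitch) Rx(roll)).
In Python, from station import monitor, viewer, arm gives the robot as it stands.
- The arm moves only by the tool move_arm, never from a script. Its argument "deltas" is a list that holds one entry, the list of rows, each a list of 7 numbers: the turn, a rotation vector about the tool's x, y, z in degrees, then the shift along the tool's x, y, z in m, then the finger opening in m, from 0 to 0.0876. A call has 1 to 12 rows; each row is the pose to reach, as a shift and turn from the pose commanded when the call began, along the tool's axes at that moment; what a row does not reach only later rows make up. A row lasts 1/12 s, in which the tool goes at most 41.7 mm and 7.16 degrees, less where a joint would pass 70% of its speed; a pose out of reach is approached as far as the arm can. A call with a gripper value outside its range is refused whole. The fingers move at their own pace and stop on an object; "force" is the grip in N (left out, the last holds). Time passes only in rows, so rows that repeat a pose let the fingers close. It gives the time, the measured TCP pose, the force and the opening at its end, in the units of the state.
- monitor.get_state(): the state, without advancing time (a new reading comes with each control period).
- viewer.grab_frame(name): name is "scene" or "side" or "wrist"; returns a dict with "frame" (480x640x3 uint8, blue, green, red), "vfov" (degrees; the focal length in pixels is half the picture's height over the tangent of half this angle, whatever the lens; pixels are square), "cx", "cy" (the principal point, pixels), "xyz" and "orientation" of the camera in the world; the wrist camera has in their place "hand_eye" (4x4, takes a point from camera to tool coordinates, whose origin is the TCP and whose axes are the flange's). Camera axes: x right, y down, z forward; pixel columns grow to the right and rows downward; lengths in m; the calibration is good to about 2 mm. A picture is of the moment at which its call begins: read the wrist's pose just before it. There is no depth.
- arm.job_done(): hands the job in, once; it reports no verdict.
The state is a dict: "t": time; "q": joint angles; "qd": joint speeds; "joint_efforts": joint torques, N m; "eef_pos": TCP position; "ee_rot": TCP orientation; "force": force on the tool from outside, world axes, zero at the start; "moment": the same for the moment, N m; "width": finger opening in m.
Only numpy, scipy, OpenCV 4.12 (cv2) and the standard library are available. Lean on these libraries where they do the work, as an engineer would, in place of code of your own. Each camera call takes 0.05 s, during which the arm holds its last target. There are 200 camera calls.

## Working session

There is one attempt and no reset: what is moved stays moved. The work goes in short steps, Python scripts to look and compute and a tool call to move; the robot and the scene stay as the last step left them, time stands still between calls to the robot, and variables do not carry over. Pictures are saved under pics/ and viewed, on a budget of 10 in all, crops included, one or two more only if the job needs it, and the job is handed in when it is done.

Besides the shell and the picture viewer there is one more tool, called as a command line: name --argument value ..., lists and objects as JSON in quotes. move_arm: Moves the arm, as the interface text tells. Its arguments: {"type":"object","properties":{"deltas":{"type":"array","items":{"type":"array","items":{"type":"array","items":{"type":"number"}}}},"force":{"type":"number"}},"required":["deltas"]}

```bash
ls; mkdir -p pics
python3 - <<'E'
from station import monitor, viewer, arm
import cv2
s=monitor.get_state();print(s)
for n in ("scene","side"):
    f=viewer.grab_frame(n);cv2.imwrite(f"pics/{n}0.png",f["frame"]);print({k:v for k,v in f.items() if k!="frame"})
f=viewer.grab_frame("wrist");cv2.imwrite("pics/wrist0.png",f["frame"]);print({k:v for k,v in f.items() if k!="frame"})
E
```

```text
pics
{'t': 0.0, 'q': array([-8.14893584e-01,  3.59394311e-01,  1.10476721e-02, -3.43564415e-04,
       -1.22412094e+00, -2.88083945e-01]), 'qd': array([-0.00012255, -0.00091977,  0.00160265, -0.00188272, -0.00098725,
       -0.00021131]), 'joint_efforts': array([-9.36293945e-04, -5.82717204e+01,  2.93064594e+01,  6.99743316e+00,
        6.87775886e-03, -1.53573164e-04]), 'eef_pos': array([ 0.30411824, -0.602045  ,  0.22561422]), 'ee_rot': array([ 3.13989851e+00, -1.65212708e-04, -2.67389072e+00]), 'force': array([-0.62634439,  0.65009724, -0.8126879 ]), 'moment': array([-0.00116669,  0.00409855, -0.00210611]), 'width': 0.08765124185865877}
{'vfov': 51.976115524380944, 'cx': 321.4872042718728, 'cy': 239.82117015488706, 'xyz': array([1.33925184, 0.63994592, 1.04787121]), 'orientation': array([-2.33091233, -0.0198568 ,  2.27481167])}
{'vfov': 50.1223312182718, 'cx': 327.770904454957, 'cy': 237.74622626175113, 'xyz': array([0.06145908, 0.77517483, 0.74978014]), 'orientation': array([-2.16045374, -0.01359888, -2.5422018 ])}
{'vfov': 66.70579434039587, 'cx': 328.12318615564726, 'cy': 233.05987777084135, 'hand_eye': array([[-5.11503775e-05, -9.56159205e-01, -2.92847352e-01,
         7.94875393e-02],
       [ 9.99999828e-01, -2.20148736e-04,  5.44129461e-04,
        -1.26747496e-04],
       [-5.84744367e-04, -2.92847274e-01,  9.56159052e-01,
        -1.57557375e-01],
       [ 0.00000000e+00,  0.00000000e+00,  0.00000000e+00,
         1.00000000e+00]])}
```

View pics/scene0.png

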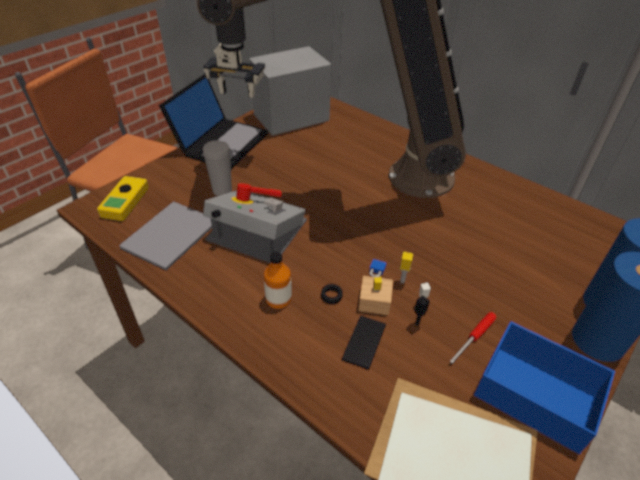

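View pics/side0.png

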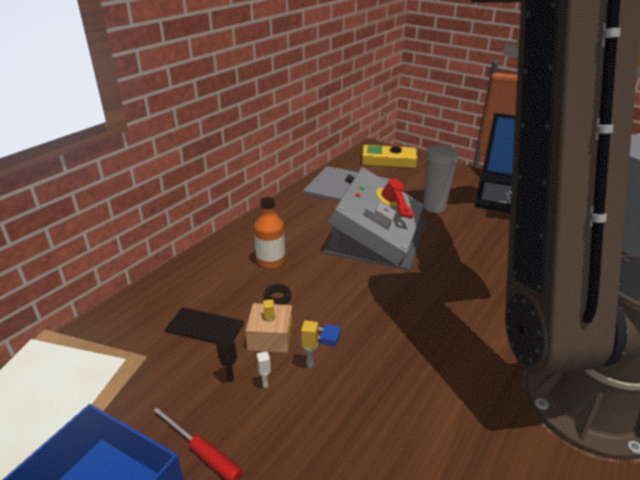

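The scene view shows the box at about (255,215), the red handle from (243,192) to (280,193), and the block at (376,295) with its yellow pin head at (377,283). In the side view the block is at (269,328), the pin head at (268,310), and the handle runs from (393,190) to (405,212). I'll enlarge all four spots in one picture.

Run:
```python
import cv2,numpy as np
a=cv2.imread("pics/scene0.png");b=cv2.imread("pics/side0.png")
def c(i,x,y): 
    r=cv2.resize(i[y:y+100,x:x+133],(399,300),interpolation=cv2.INTER_CUBIC)
    return r
g=np.vstack([np.hstack([c(a,190,170),c(a,320,240)]),np.hstack([c(b,305,165),c(b,220,280)])])
cv2.imwrite("pics/crops.png",g)
```

```text
(no output)
```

View pics/crops.png

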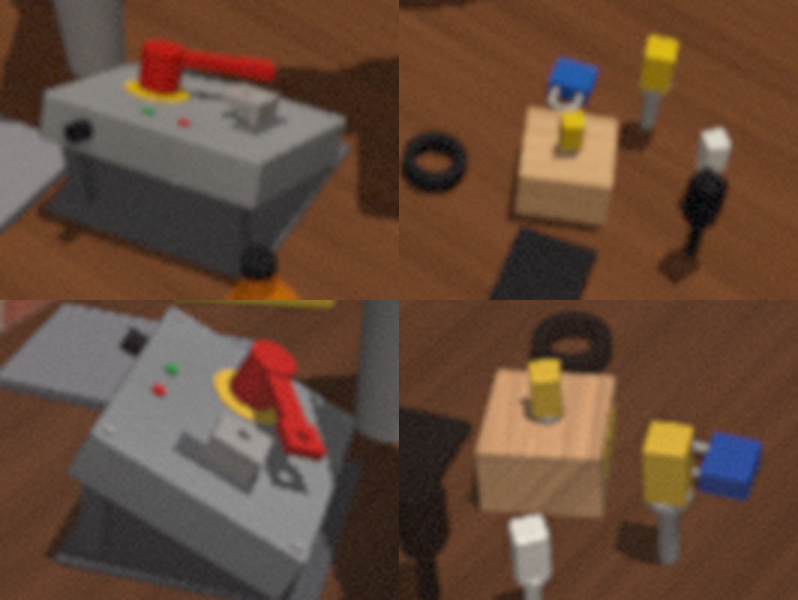

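The crops show the face corners, the hub top, the handle's eye hole (side view about (303,436) in the crop), the steel eye and its hole, and the pin head and block. I'll fit the box pose and triangulate the rest.

```bash
cat > h.py <<'E'
import numpy as np
from scipy.spatial.transform import Rotation as R
from scipy.optimize import least_squares
def rot(o): return R.from_euler('xyz',o).as_matrix()
CAM={'scene':(51.976115524380944,321.487,239.821,[1.33925184,0.63994592,1.04787121],[-2.33091233,-0.0198568,2.27481167]),
'side':(50.1223312182718,327.771,237.746,[0.06145908,0.77517483,0.74978014],[-2.16045374,-0.01359888,-2.5422018])}
def proj(n,P):
    v,cx,cy,x,o=CAM[n]; f=240/np.tan(np.radians(v/2))
    c=(np.atleast_2d(P)-x)@rot(o); return np.c_[cx+f*c[:,0]/c[:,2],cy+f*c[:,1]/c[:,2]]
def onplane(n,uv,z):
    v,cx,cy,x,o=CAM[n]; f=240/np.tan(np.radians(v/2)); x=np.array(x)
    d=rot(o)@np.array([(uv[0]-cx)/f,(uv[1]-cy)/f,1]); return x+d*(z-x[2])/d[2]
def faceR(yaw): return rot([0,0,yaw])@rot([0,-np.radians(25),0])
E
python3 - <<'E'
from h import *
sc=lambda u,v:np.array([190+u/3,170+v/3]); sd=lambda u,v:np.array([305+u/3,165+v/3])
obs=[('scene',(.1,-.12,0),sc(45,93)),('scene',(.1,.12,0),sc(262,163)),('scene',(-.1,.12,0),sc(346,118)),
('side',(.1,-.12,0),sd(167,310)),('side',(.1,.12,0),sd(72,470)),('side',(-.1,.12,0),sd(283,572)),('side',(-.1,-.12,0),sd(357,405)),
('scene',(0,-.05,.048),sc(161,47)),('side',(0,-.05,.048),sd(273,352)),('side','h',sd(303,436)),('side','e',sd(240,435))]
def pts(p):
    Rf=faceR(p[2]);o=np.array([p[0],p[1],.093]);out=[]
    for n,q,uv in obs:
        if q=='h': q=(-.095*np.sin(p[3]),-.05+.095*np.cos(p[3]),.044)
        if q=='e': q=(p[4],.045,.024)
        out.append((n,o+Rf@np.array(q),uv))
    return out
res=lambda p:np.concatenate([proj(n,P)[0]-uv for n,P,uv in pts(p)])
s=least_squares(res,[.7,-.25,0,1,0],loss='soft_l1');print(s.x);print(res(s.x).reshape(-1,2).round(1))
# table things
print('pin top scene/side z=.09',onplane('scene',(320+572/3,240+116/3),.09),onplane('side',(220+544/3-133,280+62/3),.09))
print('rack top ctr', np.mean([onplane('scene',(320+(u-399)/3,240+v/3),.052) for u,v in [(527,108),(617,118),(607,174),(517,170)]],0), [onplane('scene',(320+(u-399)/3,240+v/3),.052) for u,v in [(527,108),(617,118),(607,174),(517,170)]])
print('pin top', onplane('scene',(320+(572-399)/3,240+116/3),.09), onplane('side',(220+(544-399)/3,280+(62+6)/3),.09))
print([onplane('side',(220+(u-399)/3,280+(v-300)/3),.052) for u,v in [(497,372),(615,378),(605,460),(478,455)]])
for n,uv in {'mug':(220,190),'bottle':(279,300)}.items(): print(n,onplane('scene',uv,0))
print('mugtop',onplane('scene',(216,150),.178),onplane('side',(441,155),.178))
E
```

```text
[ 0.57236736 -0.21886484  0.20944108  0.69052571 -0.0209961 ]
[[ 5.00e+00 -0.00e+00]
 [ 2.80e+00  4.00e+00]
 [ 6.70e+00  5.00e+00]
 [ 1.30e+00 -9.94e+01]
 [-7.00e-01 -1.11e+02]
 [ 7.00e-01 -9.76e+01]
 [ 3.00e-01 -9.03e+01]
 [ 7.80e+00  2.10e+00]
 [-1.60e+00 -9.47e+01]
 [ 1.00e-01 -9.45e+01]
 [ 9.00e-01 -9.32e+01]]
pin top scene/side z=.09 [0.34135679 0.47156471 0.09      ] [0.5803332  0.20523285 0.09      ]
rack top ctr [0.57156825 0.20527061 0.052     ] [array([0.56252125, 0.15392119, 0.052     ]), array([0.51828036, 0.22262164, 0.052     ]), array([0.57854179, 0.25324849, 0.052     ]), array([0.62692962, 0.19129113, 0.052     ])]
pin top [0.57370003 0.20764327 0.09      ] [0.5765445  0.20977437 0.09      ]
[array([0.62965464, 0.19881655, 0.052     ]), array([0.56032723, 0.15736632, 0.052     ]), array([0.51764074, 0.22308216, 0.052     ]), array([0.58658424, 0.26612086, 0.052     ])]
mug [ 0.52734749 -0.47961805  0.        ]
bottle [0.74428217 0.00972355 0.        ]
mugtop [ 0.53787599 -0.45389087  0.178     ] [ 0.51525156 -0.43642878  0.178     ]
```

```bash
cat > fit.py <<'E'
from h import *
sc=lambda u,v:np.array([190+u/3,170+v/3]); sd=lambda u,v:np.array([305+u/3,165+(v-300)/3])
obs=[('scene',(.1,-.12,0),sc(45,93)),('scene',(.1,.12,0),sc(262,163)),('scene',(-.1,.12,0),sc(346,118)),
('side',(.1,-.12,0),sd(167,310)),('side',(.1,.12,0),sd(72,470)),('side',(-.1,.12,0),sd(283,572)),('side',(-.1,-.12,0),sd(357,405)),
('scene',(0,-.05,.048),sc(161,47)),('side',(0,-.05,.048),sd(273,352)),('side','h',sd(303,436)),('side','e',sd(240,435))]
def pts(p):
    Rf=faceR(p[2]);o=np.array([p[0],p[1],.093]);out=[]
    for n,q,uv in obs:
        if q=='h': q=(-.095*np.sin(p[3]),-.05+.095*np.cos(p[3]),.044)
        if q=='e': q=(p[4],.045,.024)
        out.append((n,o+Rf@np.array(q),uv))
    return out
res=lambda p:np.concatenate([proj(n,P)[0]-uv for n,P,uv in pts(p)])
s=least_squares(res,[.57,-.22,0,1,0],loss='soft_l1');p=s.x
if __name__=='__main__':
    print(p);print(res(p).reshape(-1,2).round(1))
    e=[onplane('scene',(320+(u-399)/3,240+v/3),.052) for u,v in [(527,108),(617,118),(607,174),(517,170)]]
    print('rack edge dirs deg',[np.degrees(np.arctan2(*(b-a)[[1,0]])).round(1) for a,b in zip(e,e[1:]+e[:1])])
E
python3 fit.py
```

```text
[ 0.57731767 -0.23801038  0.27211352  0.59447688 -0.00879655]
[[ -0.6   0. ]
 [ -0.3   0.8]
 [  0.5   1.2]
 [  0.2  -2. ]
 [  4.2 -13.3]
 [  6.3  -2.9]
 [ -0.6   4.7]
 [  1.3   0.7]
 [ -0.8   1.5]
 [ -0.    0.3]
 [ -0.    0.1]]
rack edge dirs deg [np.float64(122.8), np.float64(26.9), np.float64(-52.0), np.float64(-149.9)]
```

```bash
sed -i 's/sd(72,470)/sd(95,430)/; s/sd(283,572)/sd(298,552)/; s/,(.side.,(-.1,-.12,0),sd(357,405))//' fit.py; python3 fit.py
```

```text
[ 0.57655397 -0.24075367  0.28780919  0.56560597 -0.00678358]
[[-1.   0. ]
 [-0.  -0. ]
 [-0.1  0.3]
 [ 0.1 -2.2]
 [-1.9  0.1]
 [ 3.   3.2]
 [ 0.6  0.3]
 [-0.3  1.1]
 [ 0.1 -0.5]
 [ 0.4 -0.7]]
rack edge dirs deg [np.float64(122.8), np.float64(26.9), np.float64(-52.0), np.float64(-149.9)]
```

```bash
cat > go.py <<'E'
from h import *
from station import monitor
def tool(): 
    s=monitor.get_state(); return s['eef_pos'],rot(s['ee_rot'])
def delta(P,Rt):
    p,Rc=tool(); w=np.degrees(R.from_matrix(Rc.T@Rt).as_rotvec()); d=Rc.T@(np.asarray(P)-p)
    return w.round(2).tolist()+d.round(4).tolist()
def facetool(yaw,a,face=True):  # tool z into face, y perpendicular to bar at angle a
    Rf=faceR(yaw); z=-Rf[:,2]; y=Rf@[np.cos(a),np.sin(a),0]; return np.c_[np.cross(y,z),y,z]
E
python3 - <<'E'
from go import *
o=np.array([.5766,-.2408,.093]);Rf=faceR(.288)
P=o+Rf@[-.01,.01,.15];print(P);Rt=facetool(.288,.57)
print(delta(P,Rt))
E
```

```text
[ 0.50428801 -0.25179186  0.22471999]
[-10.51, -24.34, 66.5, -0.3366, 0.2225, 0.0013]
```

move_arm --deltas '[[[-10.5,-24.3,66.5,-0.3366,0.2225,-0.02,0.0876],[-10.5,-24.3,66.5,-0.3366,0.2225,-0.02,0.0876],[-10.5,-24.3,66.5,-0.3366,0.2225,-0.02,0.0876],[-10.5,-24.3,66.5,-0.3366,0.2225,-0.02,0.0876],[-10.5,-24.3,66.5,-0.3366,0.2225,-0.02,0.0876],[-10.5,-24.3,66.5,-0.3366,0.2225,-0.02,0.0876],[-10.5,-24.3,66.5,-0.3366,0.2225,-0.02,0.0876],[-10.5,-24.3,66.5,-0.3366,0.2225,-0.02,0.0876],[-10.5,-24.3,66.5,-0.3366,0.2225,-0.02,0.0876],[-10.5,-24.3,66.5,-0.3366,0.2225,-0.02,0.0876],[-10.5,-24.3,66.5,-0.3366,0.2225,-0.02,0.0876],[-10.5,-24.3,66.5,-0.3366,0.2225,-0.02,0.0876]]]'

```text
t: 1.15
eef_pos: [0.5044, -0.2503, 0.247]
ee_rot: [2.768, 0.232, 2.389]
force: [0.5, -0.7, 0.1]
width: 0.0877
```

move_arm --deltas '[[[0,0,0,0,0,0,0.0876],[0,0,0,0,0,0,0.0876],[0,0,0,0,0,0,0.0876]]]'

```text
t: 1.4
eef_pos: [0.5043, -0.2531, 0.2463]
ee_rot: [2.769, 0.231, 2.385]
force: [-0.5, 0.1, -0.2]
width: 0.0875
```

Run:
```python
from go import *
from station import viewer
import cv2,json
s=monitor.get_state();f=viewer.grab_frame("wrist");cv2.imwrite("pics/w1.png",f["frame"])
np.savez("w1.npz",p=s['eef_pos'],o=s['ee_rot'])
print(s['t'],s['eef_pos'],s['q'],s['qd'].round(3))
o=np.array([.5766,-.2408,.093]);print(delta(o+faceR(.288)@[-.01,.01,.15],facetool(.288,.57)))
```

```text
1.4 [ 0.50433705 -0.25308394  0.24626041] [-0.29477751  0.01016976 -0.33559995 -0.30499716 -0.87734977 -1.83432098] [-0.002  0.003 -0.002 -0.001  0.002 -0.007]
[-0.1, 0.03, -0.01, 0.0058, -0.0067, 0.0196]
```

View pics/w1.png

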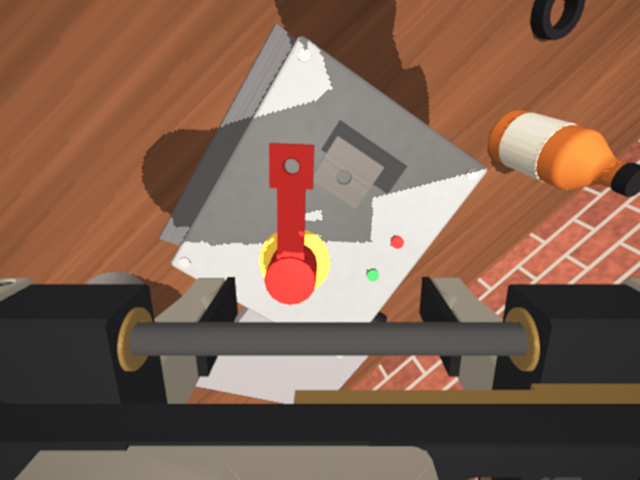

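The wrist view shows the face corners C (303,38), B (486,170) and D (175,262). The hub top is at (290,281), the handle's hole at (291,167) and the steel eye's hole at (344,177). I'll refine the fit with these.

```bash
cat > fit2.py <<'E'
import fit; from go import *
HE=np.array([[0,-.956159,-.292847,.0794875],[1,-.00022,.000544,-.000127],[-.000585,-.292847,.956159,-.157557]])
def wproj(P,p,Rt):
    c=HE[:,:3].T@(Rt.T@(np.asarray(P)-p)-HE[:,3]); f=240/np.tan(np.radians(66.70579/2))
    return np.array([328.123+f*c[0]/c[2],233.06+f*c[1]/c[2]])
d=np.load('w1.npz');wp,wR=d['p'],rot(d['o'])
W=[((-.1,.12,0),(302,38)),((.1,.12,0),(486,170)),((-.1,-.12,0),(174,262)),((0,-.05,.048),(290,281)),('h',(291,167)),('e',(344,177))]
def rw(p):
    Rf=faceR(p[2]);o=np.array([p[0],p[1],.093]);r=[]
    for q,uv in W:
        if q=='h': q=(-.095*np.sin(p[3]),-.05+.095*np.cos(p[3]),.044)
        if q=='e': q=(p[4],.045,.024)
        r.append(wproj(o+Rf@np.array(q),wp,wR)-uv)
    return np.concatenate(r)
sw=least_squares(rw,fit.p,loss='soft_l1')
sb=least_squares(lambda p:np.r_[rw(p),fit.res(p)],fit.p,loss='soft_l1');p=sb.x
if __name__=='__main__':
    print(sw.x.round(4),rw(sw.x).round(1).tolist());print(p.round(4));print(rw(p).round(1).tolist())
    print(fit.res(p).round(1))
E
python3 fit2.py
```

```text
[ 0.576  -0.2407  0.2728  0.5558 -0.0094] [-0.1, -5.4, 5.5, 0.5, -5.3, 2.8, 0.7, 1.4, 0.0, -0.1, 0.1, -0.1]
[ 0.5764 -0.2405  0.276   0.5585 -0.0094]
[-0.2, -5.2, 5.7, 0.2, -4.6, 3.2, 1.2, 1.6, -0.1, 0.2, 0.3, -0.0]
[-0.9 -0.4 -0.5  0.2  0.1  0.6  0.7 -2.2 -2.4 -0.1  2.4  3.4  0.9  0.2
 -0.1  1.2 -0.3 -0.3  1.1 -0.1]
```

```bash
cat >> go.py <<'E'
O=np.array([.5764,-.2405,.093]);YAW=.276;RF=faceR(YAW)
def hp(a,r,z): return O+RF@[-r*np.sin(a),-.05+r*np.cos(a),z]
E
python3 - <<'E'
from go import *
a=.5585
for z in (.07,.033): print(delta(hp(a,.062,z),facetool(YAW,a)))
# arc in the frame of the descended pose
P0,R0=hp(a,.062,.033),facetool(YAW,a)
for b in np.linspace(a,.099,9)[1:]:
    print(R.from_matrix(R0.T@facetool(YAW,b)).as_rotvec(degrees=True).round(2),(R0.T@(hp(b,.062,.033)-P0)).round(4))
E
```

```text
[0.06, -0.22, 1.27, 0.0128, -0.0293, 0.0996]
[0.06, -0.22, 1.27, 0.0127, -0.0293, 0.1366]
[-0.    0.    3.29] [-0.0001  0.0036  0.    ]
[0.   0.   6.58] [-0.0004  0.0071  0.    ]
[ 0.   -0.    9.87] [-0.0009  0.0106 -0.    ]
[ 0.   -0.   13.16] [-0.0016  0.0141  0.    ]
[ 0.    0.   16.45] [-0.0025  0.0176 -0.    ]
[ 0.   -0.   19.75] [-0.0036  0.0209 -0.    ]
[ 0.    0.   23.04] [-0.0049  0.0243 -0.    ]
[-0.    0.   26.33] [-0.0064  0.0275 -0.    ]
```

move_arm --deltas '[[[0,-0.2,1.3,0.0128,-0.0293,0.03,0.045],[0,-0.2,1.3,0.0128,-0.0293,0.06,0.045],[0,-0.2,1.3,0.0128,-0.0293,0.09,0.045],[0,-0.2,1.3,0.0128,-0.0293,0.1,0.045],[0,-0.2,1.3,0.0128,-0.0293,0.1,0.045],[0,-0.2,1.3,0.0128,-0.0293,0.105,0.045],[0,-0.2,1.3,0.0128,-0.0293,0.115,0.045],[0,-0.2,1.3,0.0128,-0.0293,0.125,0.045],[0,-0.2,1.3,0.0128,-0.0293,0.132,0.045],[0,-0.2,1.3,0.0127,-0.0293,0.1366,0.045],[0,-0.2,1.3,0.0127,-0.0293,0.1366,0.045],[0,-0.2,1.3,0.0127,-0.0293,0.1366,0.045]]]' --force 5

```text
t: 2.45
eef_pos: [0.5339, -0.2488, 0.1093]
ee_rot: [2.763, 0.226, 2.363]
force: [0.3, -0.2, 0.4]
width: 0.045
```

move_arm --deltas '[[[0,0,0,0,0,0,0.028],[0,0,0,0,0,0,0.028],[0,0,3.3,-0.0001,0.0036,0,0.028],[0,0,6.6,-0.0004,0.0071,0,0.028],[0,0,9.9,-0.0009,0.0106,0,0.028],[0,0,13.2,-0.0016,0.0141,0,0.028],[0,0,16.5,-0.0025,0.0176,0,0.028],[0,0,19.7,-0.0036,0.0209,0,0.028],[0,0,23.0,-0.0049,0.0243,0,0.028],[0,0,26.3,-0.0064,0.0275,0,0.028],[0,0,26.3,-0.0064,0.0275,0,0.028],[0,0,26.3,-0.0064,0.0275,0,0.024]]]'

```text
t: 3.45
eef_pos: [0.5544, -0.2335, 0.121]
ee_rot: [2.706, 0.042, 1.939]
force: [-1.8, -1.4, 0.4]
width: 0.0255
```

move_arm --deltas '[[[0,0,0,0,0,0,0.018],[0,0,0,0,0,0,0.018],[0,0,0,0,0,0,0.018],[0,0,0,0,0,0,0.018],[0,0,0,0,0,0,0.018],[0,0,0,0,0,0,0.035],[0,0,0,0,0,0,0.035],[0,0,0,0,0,-0.02,0.035],[0,0,0,0,0,-0.06,0.035],[0,0,0,0,0,-0.1,0.035],[0,0,0,0,0,-0.13,0.06],[0,0,0,0,0,-0.13,0.06]]]'

```text
t: 4.45
eef_pos: [0.5031, -0.2505, 0.2461]
ee_rot: [2.698, 0.05, 1.937]
force: [0.5, 0.4, 0.7]
width: 0.0433
```

Run:
```python
from go import *
from station import viewer
import cv2
s=monitor.get_state();f=viewer.grab_frame("wrist");cv2.imwrite("pics/w2.png",f["frame"])
np.savez("w2.npz",p=s['eef_pos'],o=s['ee_rot'])
print(s['t'],s['force'],s['q'][5],s['qd'].round(3))
```

```text
4.45 [0.50452187 0.35509039 0.73288446] -2.3190982987066358 [ 0.014  0.065 -0.057 -0.045  0.097  0.013]
```

View pics/w2.png

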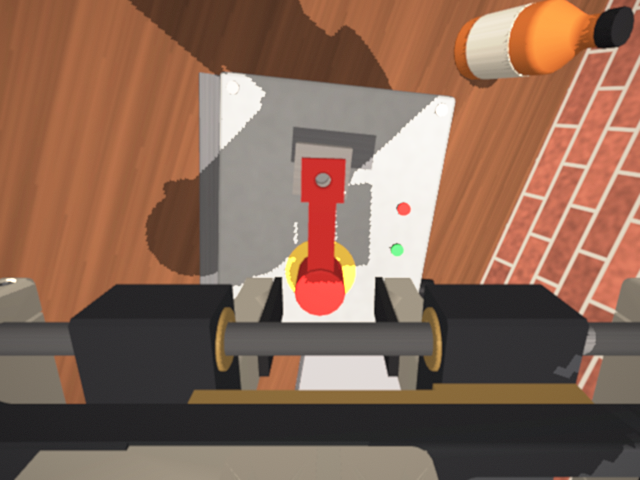

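The handle now lies near OFF with its hole at (323,181) and the hub top at (320,293), over the steel eye. Next I'll work out the exact angle and head to the pin.

```bash
cat >> go.py <<'E'
def down(th):
    th=np.radians(th);y=np.array([np.cos(th),np.sin(th),0]);z=np.array([0,0,-1.]);return np.c_[np.cross(y,z),y,z]
E
python3 - <<'E'
from go import *
import fit2
d=np.load('w2.npz');p,Rt=d['p'],rot(d['o'])
for a in (.05,.08,.1,.12): print(a,fit2.wproj(hp(a,.095,.044),p,Rt).round(1))
print(fit2.wproj(hp(0,0,.048),p,Rt).round(1))
print(delta([.575,.2085,.17],down(123)))
E
```

```text
0.05 [327.2 180.5]
0.08 [323.6 180.4]
0.1 [321.1 180.4]
0.12 [318.7 180.4]
[321.4 293.3]
[15.85, 24.36, -99.55, 0.405, 0.1858, 0.1479]
```

Run:
```python
from go import *
print(delta([.575,.2085,.25],down(123)))
```

```text
[15.85, 24.36, -99.55, 0.4013, 0.22, 0.0757]
```

move_arm --deltas '[[[15.85,24.36,-99.55,0.4013,0.22,0.0757,0.0876],[15.85,24.36,-99.55,0.4013,0.22,0.0757,0.0876],[15.85,24.36,-99.55,0.4013,0.22,0.0757,0.0876],[15.85,24.36,-99.55,0.4013,0.22,0.0757,0.0876],[15.85,24.36,-99.55,0.4013,0.22,0.0757,0.0876],[15.85,24.36,-99.55,0.4013,0.22,0.0757,0.0876],[15.85,24.36,-99.55,0.4013,0.22,0.0757,0.0876],[15.85,24.36,-99.55,0.4013,0.22,0.0757,0.0876],[15.85,24.36,-99.55,0.4013,0.22,0.0757,0.0876],[15.85,24.36,-99.55,0.4013,0.22,0.0757,0.0876],[15.85,24.36,-99.55,0.4013,0.22,0.0757,0.0876],[15.85,24.36,-99.55,0.4013,0.22,0.0757,0.0876]]]'

```text
t: 5.5
eef_pos: [0.5742, 0.2156, 0.2446]
ee_rot: [3.08, 0.057, -2.856]
force: [1.6, -0.9, 0.6]
width: 0.0879
```

Run:
```python
from go import *
print(delta([.575,.2085,.17],down(123)),delta([.575,.2085,.17],down(213)),monitor.get_state()['q'])
```

```text
[3.05, 3.75, -16.5, 0.0055, -0.0116, 0.0738] [-0.57, 5.56, -106.44, 0.0055, -0.0116, 0.0738] [ 0.6528033   0.21052482 -0.13825632 -0.0410299  -1.14704419 -1.92028774]
```

move_arm --deltas '[[[-0.6,5.6,-106.4,0.0055,-0.0116,0.04,0.0876],[-0.6,5.6,-106.4,0.0055,-0.0116,0.0738,0.0876],[-0.6,5.6,-106.4,0.0055,-0.0116,0.0738,0.0876],[-0.6,5.6,-106.4,0.0055,-0.0116,0.0738,0.0876],[-0.6,5.6,-106.4,0.0055,-0.0116,0.0738,0.0876],[-0.6,5.6,-106.4,0.0055,-0.0116,0.0738,0.0876],[-0.6,5.6,-106.4,0.0055,-0.0116,0.0738,0.0876],[-0.6,5.6,-106.4,0.0055,-0.0116,0.0738,0.0876],[-0.6,5.6,-106.4,0.0055,-0.0116,0.0738,0.0876],[-0.6,5.6,-106.4,0.0055,-0.0116,0.0738,0.0876],[-0.6,5.6,-106.4,0.0055,-0.0116,0.0738,0.0876],[-0.6,5.6,-106.4,0.0055,-0.0116,0.0738,0.0876]]]'

```text
t: 6.5
eef_pos: [0.5742, 0.2031, 0.1703]
ee_rot: [3.14, 0.019, -1.358]
force: [0.2, -0.1, -0.2]
width: 0.0876
```

Run:
```python
from go import *
print(delta([.575,.2085,.17],down(213)))
```

```text
[-0.09, 1.1, -20.79, -0.0051, -0.0019, 0.0004]
```

move_arm --deltas '[[[-0.1,1.1,-20.8,-0.0051,-0.0019,0,0.0876],[-0.1,1.1,-20.8,-0.0051,-0.0019,0,0.0876],[-0.1,1.1,-20.8,-0.0051,-0.0019,0,0.0876],[-0.1,1.1,-20.8,-0.0051,-0.0019,0,0.0876],[-0.1,1.1,-20.8,-0.0051,-0.0019,0,0.0876]]]'

```text
t: 6.92
eef_pos: [0.5749, 0.2084, 0.1707]
ee_rot: [3.141, 0.0, -1.004]
force: [-0.6, 0.8, 0.4]
width: 0.0872
```

Run:
```python
from go import *
from station import viewer
import cv2
s=monitor.get_state();f=viewer.grab_frame("wrist");cv2.imwrite("pics/w3.png",f["frame"])
np.savez("w3.npz",p=s['eef_pos'],o=s['ee_rot'])
print(s['t'],s['force'],s['q'],s['eef_pos'],s['ee_rot'])
```

```text
6.9167 [-0.62291892  0.78905571  0.41684062] [ 6.66642783e-01  2.96198951e-01 -2.11543397e-01 -2.63192522e-04
 -1.06321883e+00 -9.99037185e-02] [0.57486151 0.20836334 0.17071201] [ 3.14140567e+00  2.12398778e-04 -1.00418523e+00]
```

View pics/w3.png

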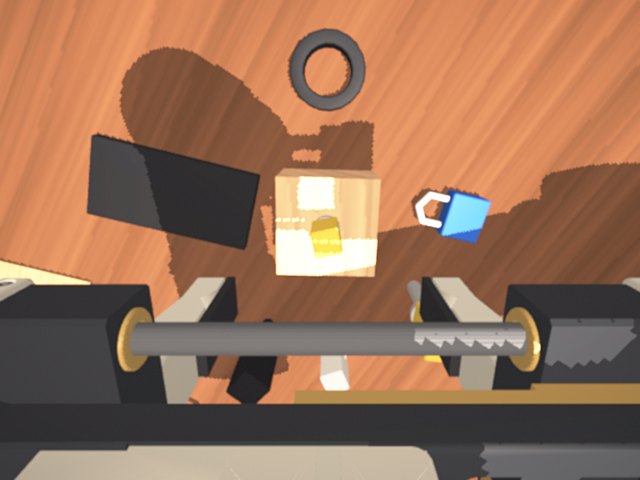

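The wrist view shows the block at (327,225), lined up with the tool. The pin head is at about (326,236) and looks turned some degrees relative to the block, so I'll enlarge it.

Run:
```python
import cv2
a=cv2.imread("pics/w3.png")[160:285,265:390];cv2.imwrite("pics/w3c.png",cv2.resize(a,(600,600),interpolation=cv2.INTER_NEAREST))
```

```text
(no output)
```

View pics/w3c.png

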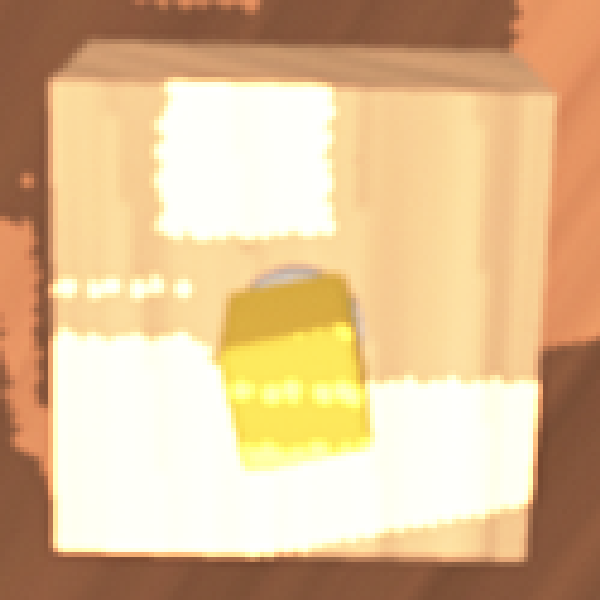

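Head top corners in the crop are about (220,352), (350,325), (372,442) and (245,470), so it is turned about 12°.

Run:
```python
from go import *; import fit2
d=np.load('w3.npz');p,Rt=d['p'],rot(d['o']);f=240/np.tan(np.radians(66.70579/2))
def ray(u,v,z):
    c=fit2.HE[:,:3]@[(u-328.123)/f,(v-233.06)/f,1];D=Rt@c;C=p+Rt@fit2.HE[:,3];return C+D*(z-C[2])/D[2]
q=[ray(265+u/4.8,160+v/4.8,.09) for u,v in [(220,352),(350,325),(372,442),(245,470)]]
rk=[ray(265+u/4.8,160+v/4.8,.052) for u,v in [(50,78),(555,93),(527,560),(53,550)]]
print(np.mean(q,0),np.mean(rk,0))
for a,b in zip(q,q[1:]+q[:1]): print(np.linalg.norm(b-a),np.degrees(np.arctan2(*(b-a)[[1,0]])))
for a,b in zip(rk,rk[1:]+rk[:1]): print(np.linalg.norm(b-a),np.degrees(np.arctan2(*(b-a)[[1,0]])))
```

```text
[0.57528346 0.20933433 0.09      ] [0.57490592 0.21025008 0.052     ]
0.018909426703295016 -135.32538370297954
0.01793832868670897 133.13411479273054
0.018918496478083024 45.672039948378
0.018267699351659818 -46.857566098485364
0.07970352546024757 -149.24262402975813
0.08011006601321344 121.44642057499385
0.08117106989637546 31.133992334981624
0.08063938757870147 -59.5995927420277
```

Run:
```python
from go import *
print('big',onplane('scene',(320+(650-399)/3,240+128/3),0),onplane('side',(220+(668-399)/3,280+(560-300)/3),0))
print(delta([.5752,.2097,.060],down(224.3)))
th=np.radians(224);print(np.array([np.cos(th),np.sin(th)]))
```

```text
big [0.46521188 0.23161263 0.        ] [4.63767780e-01 2.29545829e-01 1.11022302e-16]
[-0.01, 0.01, -11.88, -0.0011, -0.001, 0.111]
[-0.7193398  -0.69465837]
```

move_arm --deltas '[[[0,0,-7,-0.0011,-0.001,0,0.05],[0,0,-11.9,-0.0011,-0.001,0,0.05],[0,0,-11.9,-0.0011,-0.001,0.02,0.05],[0,0,-11.9,-0.0011,-0.001,0.04,0.05],[0,0,-11.9,-0.0011,-0.001,0.055,0.05],[0,0,-11.9,-0.0011,-0.001,0.07,0.05],[0,0,-11.9,-0.0011,-0.001,0.085,0.05],[0,0,-11.9,-0.0011,-0.001,0.097,0.05],[0,0,-11.9,-0.0011,-0.001,0.106,0.05],[0,0,-11.9,-0.0011,-0.001,0.111,0.05],[0,0,-11.9,-0.0011,-0.001,0.111,0.05],[0,0,-11.9,-0.0011,-0.001,0.111,0.05]]]'

```text
t: 7.97
eef_pos: [0.5757, 0.2095, 0.061]
ee_rot: [-3.141, -0.0, -0.794]
force: [1.0, -0.5, 0.5]
width: 0.0501
```

move_arm --deltas '[[[0,0,0,0,0,0,0.01],[0,0,0,0,0,0,0.01],[0,0,0,0,0,0,0.01],[0,0,0,0,0,0,0.01],[0,0,0,0,0,0,0.01],[0,0,0,0,0,0,0.01],[0,0,0,0,0,0,0.01],[0,0,0,0,0,0,0.01]]]' --force 30

```text
t: 8.63
eef_pos: [0.5755, 0.2095, 0.0611]
ee_rot: [-3.141, -0.0, -0.793]
force: [-1.4, 0.2, 2.1]
width: 0.0199
```

Run:
```python
from go import *
s=monitor.get_state();print(s['force'],s['moment'],s['eef_pos'],s['ee_rot'],s['width'],s['q'][5])
```

```text
[-1.37542937  0.19833421  2.14118345] [0.0283212  0.43152228 0.02371364] [0.5755262  0.2095044  0.06105727] [-3.14050817e+00 -4.88834081e-04 -7.93333760e-01] 0.019906197190621082 0.10926192445591928
```

move_arm --deltas '[[[0,0,0,0,0,0,0.01],[0,0,0,0,0,-0.015,0.01],[0,0,0,0,0,-0.03,0.01],[0,0,0,0,0,-0.05,0.01],[0,0,0,0,0,-0.08,0.01],[0,0,0,0,0,-0.11,0.01],[0,0,0,0,0,-0.14,0.01],[0,0,0,0,0,-0.16,0.01],[0,0,0,0,0,-0.16,0.01]]]' --force 50

```text
t: 9.38
eef_pos: [0.5774, 0.2103, 0.2259]
ee_rot: [-3.133, -0.003, -0.793]
force: [0.5, 1.1, 0.2]
width: 0.0193
```

```bash
cat >> go.py <<'E'
L=.049
def tiptool(x,y,z): # TCP pose putting pin tip at face coords
    return O+RF@[x,y,z]+RF[:,2]*L
RT=facetool(YAW,np.pi)
def tipnow():
    p,Rc=tool(); return RF.T@(p+Rc[:,2]*L-O)
E
python3 - <<'E'
from go import *
h=RF.T@(hp(.09,.095,.044)-O);print(h)
print(delta(tiptool(h[0],h[1],.10),RT))
s=monitor.get_state();print(s['force'],s['width'],s['q'])
E
```

```text
[-0.00853846  0.04461551  0.044     ]
[23.97, 6.24, 28.29, 0.2474, 0.3576, -0.0008]
[0.46989326 1.09995175 0.15142789] 0.019341642957680222 [ 0.66783809  0.25527383 -0.13707666  0.00182756 -1.17002099  0.10929619]
```

move_arm --deltas '[[[23.97,6.24,28.29,0.2474,0.3576,-0.001,0.01],[23.97,6.24,28.29,0.2474,0.3576,-0.001,0.01],[23.97,6.24,28.29,0.2474,0.3576,-0.001,0.01],[23.97,6.24,28.29,0.2474,0.3576,-0.001,0.01],[23.97,6.24,28.29,0.2474,0.3576,-0.001,0.01],[23.97,6.24,28.29,0.2474,0.3576,-0.001,0.01],[23.97,6.24,28.29,0.2474,0.3576,-0.001,0.01],[23.97,6.24,28.29,0.2474,0.3576,-0.001,0.01],[23.97,6.24,28.29,0.2474,0.3576,-0.001,0.01],[23.97,6.24,28.29,0.2474,0.3576,-0.001,0.01],[23.97,6.24,28.29,0.2474,0.3576,-0.001,0.01],[23.97,6.24,28.29,0.2474,0.3576,-0.001,0.01]]]'

```text
t: 10.38
eef_pos: [0.4931, -0.2216, 0.2209]
ee_rot: [-2.714, -0.001, -1.3]
force: [1.1, 0.4, -0.8]
width: 0.0195
```

move_arm --deltas '[[[0,0,0,0,0,0,0.01],[0,0,0,0,0,0,0.01],[0,0,0,0,0,0,0.01]]]'

```text
t: 10.63
eef_pos: [0.4937, -0.2168, 0.2212]
ee_rot: [-2.713, -0.001, -1.294]
force: [-0.0, 0.5, -0.4]
width: 0.0197
```

Run:
```python
from go import *
from station import viewer
import cv2
h=RF.T@(hp(.09,.095,.044)-O)
print(delta(tiptool(h[0],h[1],.10),RT),delta(tiptool(h[0],h[1],.048),RT),tipnow())
s=monitor.get_state();f=viewer.grab_frame("wrist");g=viewer.grab_frame("side")
np.savez("w4.npz",p=s['eef_pos'],o=s['ee_rot'])
cv2.imwrite("pics/w4.png",np.hstack([f["frame"][120:360,180:480],cv2.resize(g["frame"][130:250,330:460],None,fx=2,fy=2)]))
print(s['force'],s['moment'],s['width'])
```

```text
[0.47, -0.05, 0.05, 0.0007, -0.0036, -0.002] [0.47, -0.05, 0.05, 0.0006, -0.004, 0.05] [-0.0125133   0.04525623  0.09804981]
[-0.04084497  0.47103066 -0.35432257] [-0.39805092  1.51266307  0.0024162 ] 0.019657918676698128
```

View pics/w4.png

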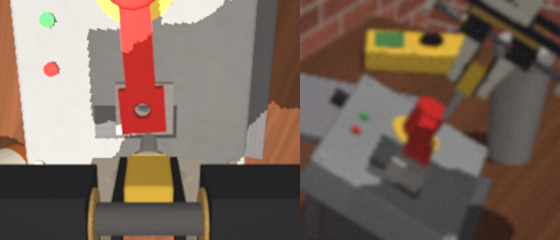

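The crop shows the handle's hole at wrist pixel (323,230) with the steel plate just beneath it, and the pin tip hovering short of it. I'll check the hole estimate against this picture.

Run:
```python
from go import *; import fit2
d=np.load('w4.npz');p,Rt=d['p'],rot(d['o'])
for a in (.07,.09,.11): print(a,fit2.wproj(hp(a,.095,.044),p,Rt).round(1))
print('plate corners',[fit2.wproj(O+RF@[-.0094+dx,.062,.024],p,Rt).round(1).tolist() for dx in (-.023,.023)])
h=RF.T@(hp(.09,.095,.044)-O)
print(h,delta(tiptool(h[0],h[1],.10),RT),delta(tiptool(h[0],h[1],.044),RT),tipnow())
```

```text
0.07 [319.6 232.1]
0.09 [322.2 231.9]
0.11 [324.7 231.6]
plate corners [[351.8, 245.2], [295.2, 245.3]]
[-0.00853846  0.04461551  0.044     ] [0.44, -0.05, 0.11, 0.0009, -0.0031, -0.0018] [0.44, -0.05, 0.11, 0.0008, -0.0035, 0.0542] [-0.0120009   0.04543445  0.09820386]
```

Run:
```python
from go import *
for z in (.06,.036): print(delta(tiptool(-.0091,.044,z),RT))
s=monitor.get_state();print(s['force'],s['moment'])
```

```text
[0.44, -0.05, 0.11, 0.0014, -0.0028, 0.0382]
[0.44, -0.05, 0.11, 0.0014, -0.003, 0.0622]
[ 0.85570787 -0.42919575 -0.83778161] [-0.336683    1.5489872  -0.03516092]
```

move_arm --deltas '[[[0.4,0,0.1,0.0014,-0.0028,0.01,0.01],[0.4,0,0.1,0.0014,-0.0028,0.025,0.01],[0.4,0,0.1,0.0014,-0.0029,0.038,0.01],[0.4,0,0.1,0.0014,-0.0029,0.045,0.01],[0.4,0,0.1,0.0014,-0.003,0.05,0.01],[0.4,0,0.1,0.0014,-0.003,0.054,0.01],[0.4,0,0.1,0.0014,-0.003,0.057,0.01],[0.4,0,0.1,0.0014,-0.003,0.06,0.01],[0.4,0,0.1,0.0014,-0.003,0.062,0.01],[0.4,0,0.1,0.0014,-0.003,0.062,0.01],[0.4,0,0.1,0.0014,-0.003,0.062,0.01]]]'

```text
t: 11.65
eef_pos: [0.5218, -0.2115, 0.1667]
ee_rot: [-2.706, -0.001, -1.297]
force: [0.2, 1.3, -0.6]
width: 0.0196
```

```bash
cat > st.py <<'E'
from go import *
s=monitor.get_state();print(s['t'],'F face',(RF.T@s['force']).round(1),'M',(RF.T@s['moment']).round(2),'tip mm',(tipnow()*1000).round(1),s['width'].round(4),'rot err',np.degrees(R.from_matrix(tool()[1].T@RT).as_rotvec()).round(2))
E
python3 st.py
```

```text
Traceback (most recent call last):
  File "st.py", line 2, in <module>
    s=monitor.get_state();print(s['t'],'F face',(RF.T@s['force']).round(1),'M',(RF.T@s['moment']).round(2),'tip mm',(tipnow()*1000).round(1),s['width'].round(4),'rot err',np.degrees(R.from_matrix(tool()[1].T@RT).as_rotvec()).round(2))
                                                                                                                                             ^^^^^^^^^^^^^^^^
AttributeError: 'float' object has no attribute 'round'
```

```bash
sed -i "s/s\['width'\].round(4)/round(s['width'],4)/" st.py; python3 st.py
```

```text
11.65 F face [ 0.2  1.2 -0.7] M [ 0.1   1.62 -0.05] tip mm [-9.3 42.6 36.6] 0.0196 rot err [ 0.02 -0.11 -0.09]
```

move_arm --deltas '[[[0,0,0,-0.0007,0,0.001,0.01],[0,0,0,-0.0015,0,0.002,0.01],[0,0,0,-0.0015,0,0.004,0.01],[0,0,0,-0.0015,0,0.006,0.01],[0,0,0,-0.0015,0,0.008,0.01],[0,0,0,-0.0015,0,0.0095,0.01],[0,0,0,-0.0015,0,0.0095,0.01],[0,0,0,-0.0015,0,0.0095,0.01]]]'

```text
t: 12.32
eef_pos: [0.5252, -0.209, 0.1577]
ee_rot: [-2.706, -0.001, -1.297]
force: [0.3, 0.3, -0.9]
width: 0.0199
```

```bash
python3 st.py
```

```text
12.3167 F face [-0.1  0.2 -1. ] M [-0.02  1.6   0.02] tip mm [-9.5 44.2 26.8] 0.0199 rot err [ 0.05 -0.09 -0.09]
```

move_arm --deltas '[[[0,0,0,0,0,0.001,0.01],[0,0,0,0,0,0.002,0.01],[0,0,0,0,0,0.003,0.01],[0,0,0,0,0,0.004,0.01],[0,0,0,0,0,0.005,0.01],[0,0,0,0,0,0.006,0.01],[0,0,0,0,0,0.006,0.01],[0,0,0,0,0,0.006,0.01]]]'

```text
t: 12.98
eef_pos: [0.5277, -0.2082, 0.1523]
ee_rot: [-2.706, -0.001, -1.297]
force: [-0.3, 0.3, -0.5]
width: 0.0197
```

```bash
python3 st.py
```

```text
12.9833 F face [-0.4  0.3 -0.4] M [ 0.03  1.56 -0.02] tip mm [-9.5 44.2 20.9] 0.0197 rot err [ 0.04 -0.09 -0.09]
```

move_arm --deltas '[[[0,0,0,0,0,0.001,0.01],[0,0,0,0,0,0.002,0.01],[0,0,0,0,0,0.003,0.01],[0,0,0,0,0,0.004,0.01],[0,0,0,0,0,0.005,0.01],[0,0,0,0,0,0.006,0.01],[0,0,0,0,0,0.006,0.01],[0,0,0,0,0,0.006,0.01]]]'

```text
t: 13.65
eef_pos: [0.5301, -0.2076, 0.1469]
ee_rot: [-2.706, -0.001, -1.297]
force: [0.2, 0.3, -0.2]
width: 0.0195
```

```bash
python3 st.py
```

```text
13.65 F face [ 0.2  0.2 -0.3] M [0.01 1.56 0.04] tip mm [-9.5 44.2 14.9] 0.0195 rot err [ 0.04 -0.09 -0.1 ]
```

There was no resistance, so the tip is in the steel eye. Continuing toward the collar.

move_arm --deltas '[[[0,0,0,0,0,0.001,0.01],[0,0,0,0,0,0.002,0.01],[0,0,0,0,0,0.003,0.01],[0,0,0,0,0,0.004,0.01],[0,0,0,0,0,0.005,0.01],[0,0,0,0,0,0.006,0.01],[0,0,0,0,0,0.007,0.01],[0,0,0,0,0,0.008,0.01],[0,0,0,0,0,0.009,0.01],[0,0,0,0,0,0.009,0.01]]]'

```text
t: 14.48
eef_pos: [0.5338, -0.2066, 0.1386]
ee_rot: [-2.706, -0.001, -1.297]
force: [-0.4, -0.2, -0.7]
width: 0.0197
```

```bash
python3 st.py
```

```text
14.4833 F face [-0.7 -0.1 -0.4] M [ 0.01  1.61 -0.03] tip mm [-9.5 44.2  5.8] 0.0197 rot err [ 0.04 -0.1  -0.09]
```

move_arm --deltas '[[[0,0,0,0,0,0.0005,0.01],[0,0,0,0,0,0.001,0.01],[0,0,0,0,0,0.0015,0.01],[0,0,0,0,0,0.002,0.01],[0,0,0,0,0,0.0025,0.01],[0,0,0,0,0,0.0025,0.01]]]'

```text
t: 14.98
eef_pos: [0.5344, -0.2063, 0.1376]
ee_rot: [-2.706, -0.001, -1.296]
force: [-8.2, 1.7, 12.1]
width: 0.0199
```

```bash
python3 st.py
```

```text
14.9833 F face [-1.6  3.9 14.1] M [ 1.44  2.33 -0.1 ] tip mm [-9.4 44.2  4.6] 0.0199 rot err [ 0.02 -0.1  -0.06]
```

move_arm --deltas '[[[0,0,0,0,0,0,0.03],[0,0,0,0,0,0,0.045],[0,0,0,0,0,0,0.045],[0,0,0,0,0,0,0.045],[0,0,0,0,0,-0.01,0.045],[0,0,0,0,0,-0.03,0.045],[0,0,0,0,0,-0.06,0.06],[0,0,0,0,0,-0.1,0.06],[0,0,0,0,0,-0.12,0.06],[0,0,0,0,0,-0.12,0.06],[0,0,0,0,0,-0.12,0.06]]]'

```text
t: 15.9
eef_pos: [0.486, -0.2203, 0.2477]
ee_rot: [-2.703, -0.003, -1.298]
force: [-0.4, -0.4, -0.8]
width: 0.0596
```

Run:
```python
from go import *
from station import viewer
import cv2
s=monitor.get_state();f=viewer.grab_frame("wrist");g=viewer.grab_frame("side")
np.savez("w5.npz",p=s['eef_pos'],o=s['ee_rot'])
cv2.imwrite("pics/w5.png",np.hstack([cv2.resize(f["frame"][150:300,240:420],None,fx=2.4,fy=2.4),cv2.resize(g["frame"][150:270,340:440],None,fx=3,fy=3)]))
import fit2
p,Rt=s['eef_pos'],rot(s['ee_rot'])
a=np.arcsin(.0094/.095)
def c(uv): return ((uv-[240,150])*2.4).round(0)
hd=RF@np.array([0,0,1])
for z,n in ((.044,'hole'),(.048,'collar top'),(.082,'head top')): print(n,c(fit2.wproj(hp(a,.095,z),p,Rt)),(3*(proj('side',hp(a,.095,z))[0]-[340,150])+[432,0]).round(0))
print(s['force'],s['t'])
```

```text
hole [215. 177.] [582. 162.]
collar top [215. 181.] [585. 158.]
head top [215. 211.] [606. 128.]
[-0.38034674 -0.38991713 -0.80556263] 15.9
```

View pics/w5.png

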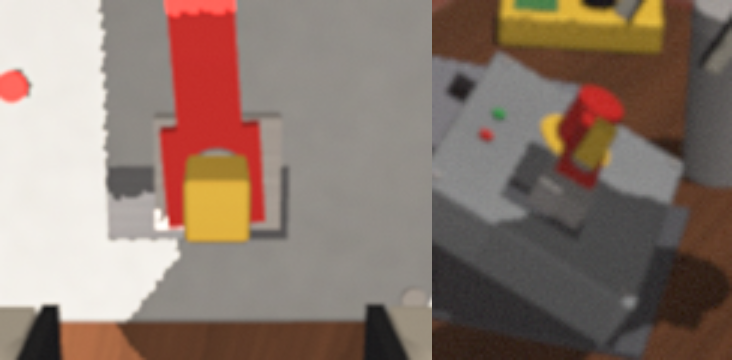

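The head top is centred at (217,210) in the crop, against (215,211) predicted for a fully seated pin. The pin stands upright on the handle and the gripper is clear, so I'll hand in.

```bash
python3 -c "
from station import arm
print(arm.job_done())"
```

```text
the job is handed in; nothing more can be done
None
```

The job is done and handed in at about 16 s: the handle is at OFF, locked there by the yellow-headed pin. No verdict is reported, so this rests on my own checks.

- **Handle:** I straddled the bar with the fingers and swung it from about 0.56 rad to about 0.09–0.10 rad. That is within the 0.14 rad limit. I stopped there because the images put the steel eye about 9 mm down the slope.
- **Pin:** I gripped the head (opening 19.9 mm, flat contact) and lowered it in small, force-checked steps. It went through both holes with no resistance. No search was needed, because the camera estimate of the eye's position was close enough.
- **Collar:** The pin stopped with 14 N of contact at a tip height of 4.6 mm above the face; 4.0 mm is nominal for fully home. The 0.6 mm difference is within calibration error.
- **After release:** The last wrist picture shows the pin head within 1 mm of where a seated pin should appear. The gripper was about 120 mm clear and the wrist force was back to about 1 N.

**Disagreements and gaps:**
- The box corners fitted about 5 pixels off in the wrist view, evenly on all sides, which I took to be rounded edges.
- A moment of about 1.6 N m showed on the wrist sensor while the tilted tool held the pin with nothing touching it; I left its cause open.
- I did not re-measure the bystanders at the end, but the arm kept clear of them and the force readings I took showed no unexpected contact.

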